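# Open the ratchet vise

## Robot

A 7-joint arm with a two-finger parallel gripper is mounted at the origin on a cart in front of the work surface, level with it; the furniture and walls round the work are solid. World frame = base frame: x ahead of the robot, y to its left, z up, the work surface at z = 0. Lengths are in m, angles in rad, forces in N, time in s.
With the tool pointing down it reaches from about 0.4 to 0.875 m from the base axis. Payload 19.3 kg.
Tool frame: the origin (TCP) lies midway between the tips of the shut fingers; the grasp point (between the pads) lies 19 mm behind it (bot.pinch_z is the distance from the TCP to the grasp point, in m); z points along the fingers, y is the line along which they close (so a half turn about z gives the same grasp; the last joint's range is limited). The gripper opens to 85 mm and grips with 20 to 120 N. Pads are 22 mm wide; open, the fingers measure 114 mm over their backs; the gripper's body (76 mm by 85 mm) begins 54 mm behind the grasp point. The pads swing forward as they close: fully open they stand 13 mm farther back than shut.
Start: joints at [1.258, 0.521, -0.036, 1.599, 0.021, 1.021, -0.113], TCP at [0.15, -0.607, 0.231] pointing down, gripper open.
Joint ranges: [-2.91, 2.91], [-0.3, 2.13], [-1.5, 1.42], [0.17, 2.43], [-1.26, 4.41], [0.16, 1.93], [-2.52, 2.52]. Speed limits (rad/s): [1.89, 1.89, 2.39, 2.39, 3.01, 3.01, 3.01].

## Interface

Orientations are given as [roll, pitch, yaw] about the fixed x, y, z axes, in that order (R = Rz(yaw) Ry(pitch) Rx(roll)).
In Python, from workcell import observe, viewer, bot gives the robot as it stands. The module is installed in compiled form; this text tells all that it offers.
- The arm moves only by the tool play_rows, never from a script. Its argument "motion" is a list of rows, each a list of 7 numbers: the shift along the tool's x, y, z in cm, then the turn, a rotation vector about the tool's x, y, z in rad, then the opening, from -1 (shut) to 1 (fully open), so that 0 is half open. A call has exactly 5 rows; each row is the pose to reach, as a shift and turn from the pose commanded when the call began, along the tool's axes at that moment; what a row does not reach only later rows make up. A row lasts 1/10 s, in which the tool goes at most 50 mm and 8.59 degrees, less where a joint would pass 70% of its speed; a pose out of reach is approached as far as the arm can. A call with a gripper value outside its range is refused whole. The fingers move at their own pace and stop on an object; "squeeze" is the grip in N (left out, the last holds). Time passes only in rows, so rows that repeat a pose let the fingers close, or fill a call up. It gives the time, the measured TCP pose, the force, the opening and the grip force at its end, in the units of the state.
- observe(): the state, without advancing time (a new reading comes with each control period).
- viewer.grab_frame(name): name is "scene" or "top" or "wrist"; returns (picture, depth): 384x512x3 uint8, red, green, blue; 384x512 float32, m along the optical axis (not along the pixel's ray), 0 where there is no reading.
- viewer.camera_info(name): a dict with "fx", "fy", "cx", "cy" (pixels), "R" (3x3) and "t" (3): a world point X has camera coordinates R X + t. Camera axes: x right, y down, z forward; pixel columns grow to the right and rows downward; lengths in m; the calibration is good to about 2 mm. The wrist camera is an equidistant fisheye: a pixel r from the principal point sees the ray r / f radians off the axis. A picture is of the moment at which its call begins: read the wrist's pose just before it. camera_info takes no time and is no camera call; for the wrist camera it gives the pose at the moment of the call.
- bot.job_done(): hands the job in; it is judged then, once.
The state is a dict: "clock": time; "qpos": joint angles; "qd": joint speeds; "joint_efforts": joint torques, N m; "position": TCP position; "tool_rot": TCP orientation; "force": force on the tool from outside, world axes, zero at the start; "moment": the same for the moment, N m; "grip_width": finger opening in m; "finger_force": force on a finger pad.
Only numpy, scipy, OpenCV 4.12 (cv2) and the standard library are available. Lean on these libraries where they do the work, as an engineer would, in place of code of your own. Each camera call takes 0.05 s, during which the arm holds its last target. There are 200 camera calls.

## Task

The ratchet vise on the saw table is not open wide enough for the long offcut lying beside it. Press down the red release lever on its sliding jaw and, keeping it pressed, push the jaw back along the bed until it stands against the end stop, then let go of it. Leave the loose offcut, sanding block and spring clamp where they lie.

Things in the scene. Friction and masses are not known exactly. Their poses are not given: they have to be found in the camera images.
- vise: Blue ratchet vise bolted to the saw table (it does not move). Bed 320 x 90 x 26 mm high; four bolted lugs reach 61 mm to either side of its centre line. Origin: centre of the underside, on the table top. x runs along the bed from the fixed jaw (at -x, 62 mm high) to the end stop (at +x, 52 mm high); y across; z up. The jaw opens toward +x. A toothed rack lies in the groove along its middle.
- sliding_jaw (a joint): Position of the sliding jaw along the vise's +x, in m: 0 = 35 mm between the jaws, 0.120 = fully open, against the end stop (155 mm between the jaws). It starts part open. With the lever up the ratchet stops it from opening (it yields one tooth, 6 mm, at most). With the lever down it slides with about 3 N of friction and stays where it is left. The jaw is 128 mm long along the bed, 84 mm wide, 52 mm high at its face.
- release_lever (a joint): Angle of the red release lever in rad: 0 = fully up, 0.20 = pressed until its pad lies level, 0.28 = bottom stop. It rests at 0 to 0.11 depending on how the pawl lies on the teeth; the ratchet is free above about 0.12. A spring brings it back up when let go; it takes about 2 N at the pad to start and 6 N at 0.20.
- lever_pad (a point): Centre of the top of the lever's red ribbed pad, 44 x 44 mm, about 67 mm above the table when the lever is fully up; it tips about a hinge across the vise that lies about 43 mm further toward the vise's +x. At rest the pad slopes up to 11 degrees away from the hinge; pressed level (0.20 rad), its top is 58 mm above the table all over. Nothing within 60 mm of it stands higher than the pad except the push plate.
- push_plate (a point): Middle of the exposed front (-x) face of the upright blue plate that stands across the jaw just behind the pad, about 23 mm from the pad's centre toward the vise's +x; this point is 80 mm above the table, the plate is 70 mm wide and reaches from 56 to 92 mm above the table. It is fixed to the sliding jaw: a finger that holds the pad down can push the jaw by it toward the vise's +x.
- offcut: Loose pale wooden offcut, 140 x 45 x 19 mm, lying to the right of the vise; origin at the centre of its underside, x along its length.
- sanding_block: Loose dark grey sanding block, 116 x 68 x 37 mm high, lying to the left of the vise; origin at the centre of its underside, x along its length.
- spring_clamp: Loose black spring clamp with orange jaw tips, 143 x 74 x 26 mm high, lying flat to the left of the vise toward its far end; origin on its underside at the middle of its outline, x along its length.

How it is judged:
By the outcome, as a careful person would: the job done as asked, in the order asked, and still so for the second after the job is handed in, with the robot touching nothing.
It also fails if it takes over 32 s, if anything falls off the work surface, if the arm or the gripper's body presses on something with over 40 N, if the wrist force passes 120 N, or if a joint passes its speed limit or range.

## Working session

There is one attempt and no reset: what is moved stays moved. The work goes in short steps, Python scripts to look and compute and a tool call to move; the robot and the scene stay as the last step left them, time stands still between calls to the robot, and variables do not carry over. Pictures are saved under pics/ and viewed, at most 10 in all, crops included, and the job is handed in when it is done.

Besides the shell and the picture viewer there is one more tool, called after ">>>" by a JSON object that holds its "name" and its "arguments". play_rows: Moves the arm, as the interface text tells. Its arguments: {"type":"object","properties":{"motion":{"type":"array"},"squeeze":{"type":"number"}},"required":["motion"]}

```bash
mkdir -p pics; python3 - <<'E'
from workcell import observe, viewer, bot
import cv2, numpy as np
s=observe(); print({k:np.round(s[k],3) for k in ("clock","qpos","position","tool_rot","force","grip_width")})
ims=[]
for n in ("scene","top"):
    p,d=viewer.grab_frame(n); i=viewer.camera_info(n)
    np.savez(f"{n}.npz",p=p,d=d,**i)
    cv2.imwrite(f"pics/{n}0.png",p[:,:,::-1])
E
```

```text
{'clock': np.float64(0.0), 'qpos': array([ 1.258,  0.522, -0.036,  1.6  ,  0.021,  1.021, -0.113]), 'position': array([ 0.15 , -0.606,  0.231]), 'tool_rot': array([-3.14 ,  0.   ,  0.243]), 'force': array([-0.226, -1.066, -0.273]), 'grip_width': np.float64(0.085)}
```

View pics/scene0.png

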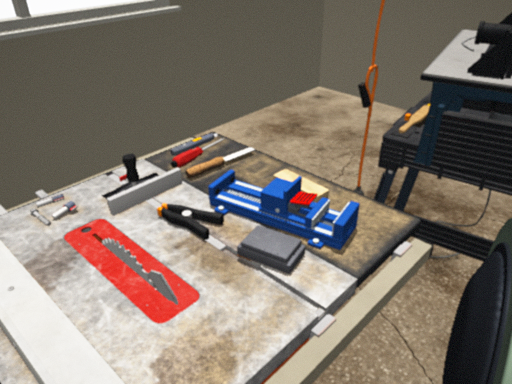

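View pics/top0.png

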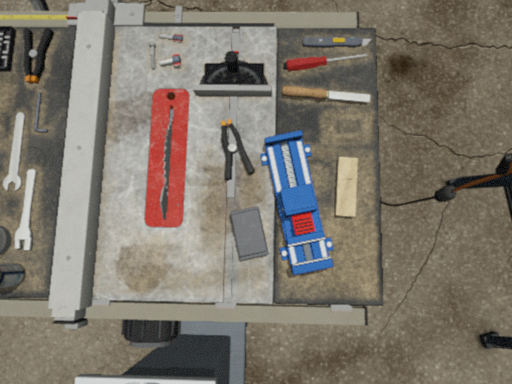

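The scene view shows the blue vise with the red pad at about (302,198). In the top view the pad is at (302,222), the fixed jaw at (284,138) and the end stop at (313,266). The offcut is at (346,186), the sanding block at (248,233) and the clamp at (235,150).

```bash
cat > h.py <<'E'
import numpy as np, cv2
def pts(z,m):
    v,u=np.nonzero(m&(z['d']>0)); d=z['d'][v,u]
    c=np.c_[(u-z['cx'])/z['fx']*d,(v-z['cy'])/z['fy']*d,d]
    return (c-z['t'])@z['R']
def big(m):
    n,l,s,_=cv2.connectedComponentsWithStats(m.astype(np.uint8)); return l==1+np.argmax(s[1:,4])
E
python3 - <<'E'
from h import *
for n in ("top","scene"):
    z=np.load(n+".npz"); h=cv2.cvtColor(z['p'],cv2.COLOR_RGB2HSV); H,S,V=h[...,0],h[...,1],h[...,2]
    b=big((H>100)&(H<130)&(S>120)&(V>40))
    P=pts(z,b); print(n,"blue",b.sum(),P.min(0).round(3),P.max(0).round(3))
    r=((H<8)|(H>172))&(S>150)
    P2=pts(z,r); k=(abs(P2[:,:2]-np.median(P[:,:2],0)).max(1)<.13)&(P2[:,2]>.03); P2=P2[k]
    print("red",len(P2),P2.mean(0).round(4),P2.min(0).round(3),P2.max(0).round(3))
    if n=="top":
        q=cv2.minAreaRect(P[:,:2].astype(np.float32)); print(q)
        print(cv2.minAreaRect(P2[:,:2].astype(np.float32)), cv2.boxPoints(cv2.minAreaRect(P2[:,:2].astype(np.float32))))
        a=P2[:,2]
        hi=P[P[:,2]>.075]; print("plate",len(hi),hi.mean(0),cv2.minAreaRect(hi[:,:2].astype(np.float32)))
        print('res',z['d'][222,302]/z['fx'])
        cv2.imwrite("pics/top1.png",cv2.resize(z['p'][120:285,250:370,::-1],None,fx=3.5,fy=3.5,interpolation=cv2.INTER_CUBIC))
E
```

```text
top blue 3226 [ 0.389 -0.413 -0.005] [ 0.735 -0.252  0.095]
red 370 [ 0.5001 -0.3485  0.0662] [ 0.475 -0.373  0.036] [ 0.528 -0.325  0.072]
((0.5605549812316895, -0.3288837671279907), (0.33916762471199036, 0.11843038350343704), 9.214181900024414)
((0.5011118054389954, -0.3500252664089203), (0.0449531115591526, 0.04547635838389397), 12.080239295959473) [[ 0.4743743  -0.33249453]
 [ 0.48389164 -0.37696382]
 [ 0.5278493  -0.367556  ]
 [ 0.518332   -0.3230867 ]]
plate 174 [ 0.53109548 -0.34198829  0.08713737] ((0.549246072769165, -0.33917224407196045), (0.05991272255778313, 0.06967879831790924), 9.315876960754395)
res 0.0022010003690802783
scene blue 4341 [ 0.387 -0.465 -0.004] [ 0.785 -0.249  0.093]
red 252 [ 0.4979 -0.346   0.0653] [ 0.475 -0.373  0.057] [ 0.527 -0.323  0.07 ]
```

View pics/top1.png

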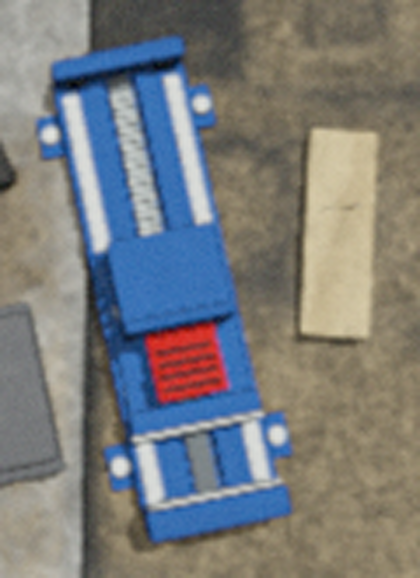

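```bash
python3 - <<'E'
from h import *
for n in ("top","scene"):
    z=np.load(n+".npz"); P=pts(z,np.ones(z['d'].shape,bool))
    c=np.array([.5606,-.3289]); 
    for a in (9.2,):
        a=np.radians(a); u=np.array([np.cos(a),np.sin(a)]); v=np.array([-u[1],u[0]])
        s=(P[:,:2]-c)@u; t=(P[:,:2]-c)@v
        for lo in np.arange(-.18,.18,.01):
            k=(s>=lo)&(s<lo+.01)&(abs(t)<.03)
            if k.any(): print(n,round(lo+.005,3),np.percentile(P[k,2],[10,50,90]).round(3))
    for nm,m in (("end",lambda s,t,z:(z>.035)&(z<.058)),):
        pass
z=np.load("scene.npz"); cv2.imwrite("pics/sc1.png",cv2.resize(z['p'][150:260,190:370,::-1],None,fx=4,fy=4,interpolation=cv2.INTER_CUBIC))
E
```

```text
top -0.175 [-0.002 -0.001  0.002]
top -0.165 [0.059 0.061 0.063]
top -0.155 [0.058 0.061 0.063]
top -0.145 [0.018 0.027 0.059]
top -0.135 [0.014 0.024 0.027]
top -0.125 [0.015 0.024 0.027]
top -0.115 [0.015 0.024 0.027]
top -0.105 [0.017 0.048 0.052]
top -0.095 [0.049 0.051 0.053]
top -0.085 [0.021 0.05  0.07 ]
top -0.075 [0.032 0.068 0.071]
top -0.065 [0.033 0.066 0.069]
top -0.055 [0.033 0.064 0.066]
top -0.045 [0.034 0.063 0.089]
top -0.035 [0.07  0.091 0.092]
top -0.025 [0.069 0.072 0.074]
top -0.015 [0.069 0.072 0.074]
top -0.005 [0.07  0.072 0.074]
top 0.005 [0.07  0.072 0.074]
top 0.015 [0.071 0.072 0.074]
top 0.025 [0.023 0.027 0.072]
top 0.035 [0.017 0.024 0.027]
top 0.045 [0.016 0.024 0.027]
top 0.055 [0.016 0.024 0.028]
top 0.065 [0.015 0.024 0.028]
top 0.075 [0.014 0.024 0.027]
top 0.085 [0.014 0.024 0.027]
top 0.095 [0.016 0.024 0.027]
top 0.105 [0.015 0.024 0.027]
top 0.115 [0.016 0.024 0.027]
top 0.125 [0.016 0.024 0.027]
top 0.135 [0.017 0.033 0.05 ]
top 0.145 [0.049 0.051 0.053]
top 0.155 [0.05  0.051 0.051]
top 0.165 [-0.003 -0.001  0.002]
top 0.175 [-0.003 -0.     
[... 485 characters left out ...]
[0.032 0.062 0.09 ]
scene -0.025 [0.034 0.055 0.072]
scene -0.015 [0.042 0.071 0.072]
scene -0.005 [0.04  0.07  0.072]
scene 0.005 [0.039 0.07  0.072]
scene 0.015 [0.041 0.071 0.072]
scene 0.025 [0.024 0.025 0.07 ]
scene 0.035 [0.024 0.025 0.026]
scene 0.045 [0.019 0.024 0.026]
scene 0.055 [0.018 0.023 0.025]
scene 0.065 [0.019 0.024 0.026]
scene 0.075 [0.018 0.024 0.026]
scene 0.085 [0.019 0.024 0.025]
scene 0.095 [0.018 0.024 0.026]
scene 0.105 [0.018 0.024 0.025]
scene 0.115 [0.018 0.024 0.025]
scene 0.125 [0.018 0.024 0.026]
scene 0.135 [0.022 0.035 0.049]
scene 0.145 [0.019 0.05  0.052]
scene 0.155 [0.023 0.049 0.05 ]
scene 0.165 [-0.003 -0.002 -0.001]
scene 0.175 [-0.002 -0.001 -0.   ]
```

View pics/sc1.png

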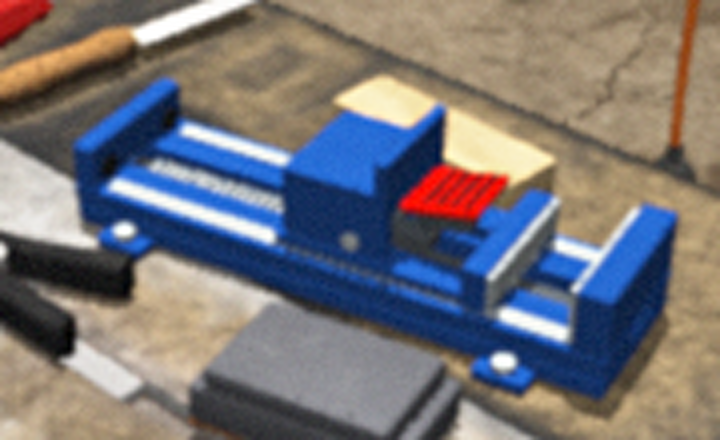

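The crop settles the direction. The 62 mm fixed jaw is at the robot end (right, about (625,270)) and the end stop is at the far end (130,150). The plate stands just beyond the red pad, so the jaw opens away from the robot, along world +x.

```bash
python3 - <<'E'
from h import *
for n in ("top","scene"):
    z=np.load(n+".npz"); h=cv2.cvtColor(z['p'],cv2.COLOR_RGB2HSV); H,S,V=h[...,0],h[...,1],h[...,2]
    P=pts(z,(H>100)&(H<130)&(S>100)); c=np.array([.5606,-.3289]); a=np.radians(9.2); u=np.array([np.cos(a),np.sin(a)]);v=np.array([-u[1],u[0]])
    s=(P[:,:2]-c)@u; t=(P[:,:2]-c)@v
    near=abs(t)<.09
    def mid(k): q=t[k&near]; return s[k&near].mean().round(4),((q.min()+q.max())/2).round(4),np.ptp(q).round(4),s[k&near].min().round(4),s[k&near].max().round(4)
    print(n,"fix",mid((s<-.14)&(s>-.18)&(P[:,2]>.054)),"stop",mid((s>.13)&(s<.17)&(P[:,2]>.043)))
    print("plate",mid((P[:,2]>.082)&(abs(s)<.1)),"hood",mid((P[:,2]>.066)&(s>-.03)&(s<.04)))
    R=pts(z,((H<8)|(H>172))&(S>120)); s2=(R[:,:2]-c)@u; t2=(R[:,:2]-c)@v; k=(abs(s2)<.1)&(abs(t2)<.05)&(R[:,2]>.055)
    print("pad",s2[k].min(),s2[k].max(),t2[k].min(),t2[k].max())
E
```

```text
top fix (np.float64(-0.1589), np.float64(-0.0152), np.float64(0.0896), np.float64(-0.1699), np.float64(-0.1479)) stop (np.float64(0.1425), np.float64(0.0016), np.float64(0.0878), np.float64(0.1345), np.float64(0.1525))
plate (np.float64(-0.0375), np.float64(-0.0084), np.float64(0.0697), np.float64(-0.0429), np.float64(-0.032)) hood (np.float64(-0.0051), np.float64(-0.0064), np.float64(0.0717), np.float64(-0.0299), np.float64(0.0218))
pad -0.08526848032087588 -0.03997895141274229 -0.031754094217342925 0.011809585582776094
scene fix (np.float64(-0.1606), np.float64(-0.0147), np.float64(0.0899), np.float64(-0.1705), np.float64(-0.1479)) stop (np.float64(0.1413), np.float64(0.0032), np.float64(0.0913), np.float64(0.1341), np.float64(0.1513))
plate (np.float64(-0.0393), np.float64(-0.0054), np.float64(0.0675), np.float64(-0.0434), np.float64(-0.0333)) hood (np.float64(-0.002), np.float64(-0.0035), np.float64(0.0715), np.float64(-0.0296), np.float64(0.0215))
pad -0.08584615921441575 -0.03994866215561557 -0.038202174713547005 0.01340712285341012
```

>>> {"name": "play_rows", "arguments": {"motion": [[3.5,-1.4,0.3,0,0,0.01,-1],[8,-3.3,0.8,0,0,0.02,-1],[12.5,-5.1,1.4,0,0,0.027,-1],[17,-6.9,2,0,0,0.027,-1],[21,-8.6,2.5,0,0,0.027,-1]], "squeeze": 40}}

```text
clock: 0.6
position: [0.3351, -0.4709, 0.2058]
tool_rot: [-3.141, -0.0, 0.216]
force: [1.2, -0.7, -0.4]
grip_width: 0.0125
finger_force: 0.0
```

```bash
cat > st.py <<'E'
from workcell import observe
import numpy as np
s=observe(); print({k:np.round(s[k],4) for k in ("clock","position","tool_rot","force","grip_width")})
import sys
if len(sys.argv)>2:
    g=np.array([float(a) for a in sys.argv[1:4]])-s["position"]; y=s["tool_rot"][2]
    print("tool shift cm",100*np.array([g[0]*np.cos(y)+g[1]*np.sin(y), g[0]*np.sin(y)-g[1]*np.cos(y), -g[2]]),"yaw err",.2164-y)
E
python3 st.py .5044 -.3477 .115
```

```text
{'clock': np.float64(0.6), 'position': array([ 0.3351, -0.4709,  0.2058]), 'tool_rot': array([-3.141e+00, -1.000e-04,  2.165e-01]), 'force': array([ 1.2092, -0.6736, -0.4077]), 'grip_width': np.float64(0.0125)}
tool shift cm [19.18180786 -8.39528093  9.08318207] yaw err -9.029475417202115e-05
```

>>> {"name": "play_rows", "arguments": {"motion": [[4,-1.7,1.4,0,0,0,-1],[8.3,-3.6,3,0,0,0,-1],[12.5,-5.4,4.6,0,0,0,-1],[16.3,-7.1,6,0,0,0,-1],[19.2,-8.4,7,0,0,0,-1]]}}

```text
clock: 1.1
position: [0.5047, -0.347, 0.135]
tool_rot: [-3.14, 0.0, 0.218]
force: [-0.3, -0.8, 0.8]
grip_width: 0.0003
finger_force: 0.0
```

```bash
python3 - <<'E'
from workcell import viewer
import cv2
p,d=viewer.grab_frame("scene"); w,_=viewer.grab_frame("wrist")
cv2.imwrite("pics/sc2.png",cv2.hconcat([cv2.resize(p[110:260,210:370,::-1],(480,450)),cv2.resize(w[:,100:412,::-1],(310,450))]))
E
python3 st.py .5044 -.3477 .075
```

```text
{'clock': np.float64(1.2), 'position': array([ 0.5061, -0.345 ,  0.1344]), 'tool_rot': array([-3.1385e+00, -1.0000e-04,  2.2190e-01]), 'force': array([-1.3301, -0.0287, -0.4618]), 'grip_width': np.float64(0.0002)}
tool shift cm [-0.22515592  0.2295913   5.94330397] yaw err -0.005462722931647429
```

View pics/sc2.png

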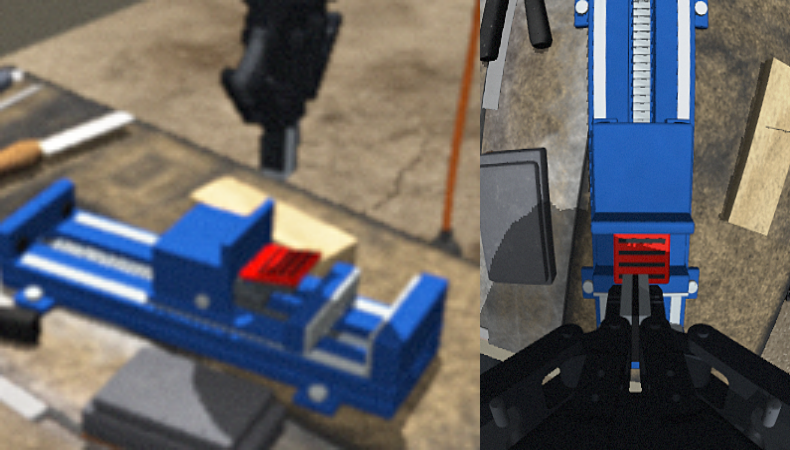

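The finger is centred on the pad (right half, about (640,270)) and lined up with the vise. Next I go down in front of the plate.

>>> {"name": "play_rows", "arguments": {"motion": [[-0.1,0,1,0,0,0,-1],[-0.1,0,2.7,0,0,0,-1],[-0.1,0,4.2,0,0,0,-1],[-0.1,0,5.3,0,0,0,-1],[-0.1,0,5.5,0,0,0,-1]]}}

```text
clock: 1.7
position: [0.5009, -0.3499, 0.0797]
tool_rot: [-3.14, 0.002, 0.215]
force: [-0.1, 1.1, -0.4]
grip_width: -0.0003
finger_force: 0.0
```

```bash
python3 st.py .5044 -.3477 .06; python3 -c "
from workcell import viewer
import cv2
p,d=viewer.grab_frame('scene'); w,_=viewer.grab_frame('wrist')
cv2.imwrite('pics/sc3.png',cv2.hconcat([cv2.resize(p[150:250,250:360,::-1],(480,450)),cv2.resize(w[170:320,200:320,::-1],(310,450))]))"
```

```text
{'clock': np.float64(1.7), 'position': array([ 0.5009, -0.3499,  0.0797]), 'tool_rot': array([-3.1402e+00,  1.7000e-03,  2.1500e-01]), 'force': array([-0.0881,  1.0986, -0.425 ]), 'grip_width': np.float64(-0.0003)}
tool shift cm [ 0.3896902  -0.13745192  1.97483727] yaw err 0.001444886886395963
```

View pics/sc3.png

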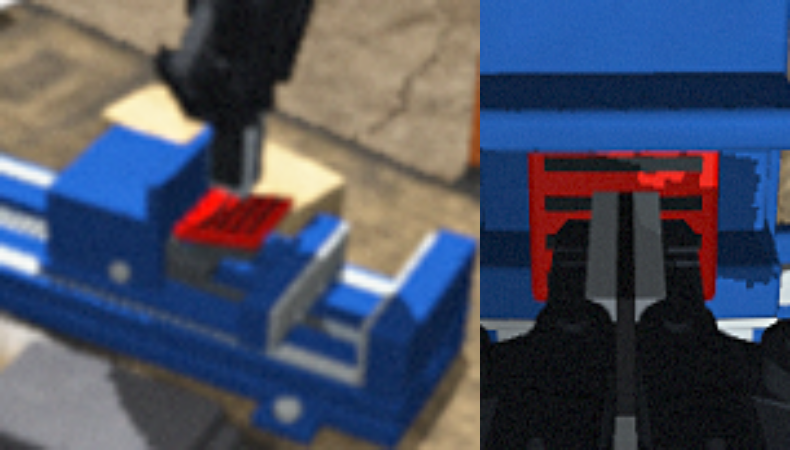

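The finger is just above the middle of the pad, short of the plate. I'll press slowly.

>>> {"name": "play_rows", "arguments": {"motion": [[0.2,0,0.6,0,0,0,-1],[0.3,0,1.1,0,0,0,-1],[0.3,0,1.5,0,0,0,-1],[0.3,0,1.8,0,0,0,-1],[0.3,0,1.9,0,0,0,-1]]}}

```text
clock: 2.3
position: [0.5045, -0.3493, 0.0621]
tool_rot: [-3.141, 0.001, 0.216]
force: [-2.9, 0.4, 5.2]
grip_width: 0.0002
finger_force: 3.0
```

>>> {"name": "play_rows", "arguments": {"motion": [[0,0,0.15,0,0,0,-1],[0,0,0.3,0,0,0,-1],[0,0,0.4,0,0,0,-1],[0,0,0.45,0,0,0,-1],[0,0,0.45,0,0,0,-1]]}}

```text
clock: 2.8
position: [0.5048, -0.3492, 0.058]
tool_rot: [3.142, 0.0, 0.216]
force: [-3.8, 1.1, 7.3]
grip_width: -0.0002
finger_force: 4.0
```

>>> {"name": "play_rows", "arguments": {"motion": [[0.2,0,0.05,0,0,0,-1],[0.5,0,0.05,0,0,0,-1],[0.9,0,0.05,0,0,0,-1],[1.4,0,0.05,0,0,0,-1],[2,0,0.05,0,0,0,-1]]}}

```text
clock: 3.3
position: [0.5243, -0.3449, 0.0577]
tool_rot: [-3.142, 0.0, 0.215]
force: [-4.5, 1.7, 8.7]
grip_width: -0.0
finger_force: 4.8
```

>>> {"name": "play_rows", "arguments": {"motion": [[0.7,0,0,0,0,0,-1],[1.5,0,0,0,0,0,-1],[2.3,0,0,0,0,0,-1],[3.1,0,0,0,0,0,-1],[3.8,0,0,0,0,0,-1]]}}

```text
clock: 3.8
position: [0.5618, -0.3366, 0.0577]
tool_rot: [-3.142, 0.0, 0.216]
force: [-4.1, 3.0, 9.7]
grip_width: 0.0001
finger_force: 4.9
```

```bash
cat > gap.py <<'E'
from h import *
from workcell import viewer
n="top"; p,d=viewer.grab_frame(n); z=dict(viewer.camera_info(n),p=p,d=d)
P=pts(z,d>0); a=.2164; u=np.array([np.cos(a),np.sin(a)]);v=np.array([-u[1],u[0]])
q=P[:,:2]-[.5606,-.3289]-np.array([-.1599,.9871])*-.0064
s=q@u;t=q@v
for m,nm in ((abs(t)<.04,"all"),((t>.02)&(t<.04),"left"),((t<-.02)&(t>-.04),"right")):
  print(nm,[(round(l,3),np.median(P[m&(s>=l)&(s<l+.005),2]).round(3)) for l in np.arange(.05,.165,.005)])
cv2.imwrite("pics/topgap.png",cv2.resize(p[110:290,240:370,::-1],None,fx=3.3,fy=3.3,interpolation=cv2.INTER_CUBIC))
E
python3 gap.py; python3 st.py
```

```text
all [(np.float64(0.05), np.float64(0.427)), (np.float64(0.055), np.float64(0.423)), (np.float64(0.06), np.float64(0.417)), (np.float64(0.065), np.float64(0.413)), (np.float64(0.07), np.float64(nan)), (np.float64(0.075), np.float64(nan)), (np.float64(0.08), np.float64(nan)), (np.float64(0.085), np.float64(nan)), (np.float64(0.09), np.float64(nan)), (np.float64(0.095), np.float64(nan)), (np.float64(0.1), np.float64(nan)), (np.float64(0.105), np.float64(nan)), (np.float64(0.11), np.float64(nan)), (np.float64(0.115), np.float64(nan)), (np.float64(0.12), np.float64(nan)), (np.float64(0.125), np.float64(nan)), (np.float64(0.13), np.float64(nan)), (np.float64(0.135), np.float64(0.048)), (np.float64(0.14), np.float64(0.052)), (np.float64(0.145), np.float64(0.051)), (np.float64(0.15), np.float64(0.049)), (np.float64(0.155), np.float64(nan)), (np.float64(0.16), np.float64(nan))]
left [(np.float64(0.05), np.float64(0.432)), (np.float64(0.055), np.float64(0.428)), (np.float64(0.06), np.float64(0.426)), (np.float64(0.065), np.float64(nan)), (np.float64(0.07), np.float64(nan)), (np.float64(0.075),
[... 918 characters left out ...]
loat64(nan)), (np.float64(0.085), np.float64(nan)), (np.float64(0.09), np.float64(nan)), (np.float64(0.095), np.float64(nan)), (np.float64(0.1), np.float64(nan)), (np.float64(0.105), np.float64(nan)), (np.float64(0.11), np.float64(nan)), (np.float64(0.115), np.float64(nan)), (np.float64(0.12), np.float64(nan)), (np.float64(0.125), np.float64(nan)), (np.float64(0.13), np.float64(nan)), (np.float64(0.135), np.float64(nan)), (np.float64(0.14), np.float64(nan)), (np.float64(0.145), np.float64(nan)), (np.float64(0.15), np.float64(nan)), (np.float64(0.155), np.float64(nan)), (np.float64(0.16), np.float64(nan))]
  return _methods._mean(a, axis=axis, dtype=dtype,
  ret = ret.dtype.type(ret / rcount)
```

>>> {"name": "play_rows", "arguments": {"motion": [[0.7,0,0,0,0,0,-1],[1.6,0,0,0,0,0,-1],[2.5,0,0,0,0,0,-1],[3.3,0,0,0,0,0,-1],[4,0,0,0,0,0,-1]]}}

```text
clock: 4.35
position: [0.6009, -0.3279, 0.0577]
tool_rot: [-3.141, 0.0, 0.216]
force: [-5.1, 2.9, 10.3]
grip_width: 0.0002
finger_force: 5.0
```

>>> {"name": "play_rows", "arguments": {"motion": [[0.3,0,0,0,0,0,-1],[0.6,0,0,0,0,0,-1],[0.8,0,0,0,0,0,-1],[1,0,0,0,0,0,-1],[1.2,0,0,0,0,0,-1]]}}

```text
clock: 4.85
position: [0.6122, -0.3254, 0.0577]
tool_rot: [-3.141, 0.001, 0.216]
force: [-11.7, 0.0, 15.3]
grip_width: 0.0
finger_force: 7.9
```

```bash
python3 st.py; python3 -c "
from workcell import viewer
import cv2
p,d=viewer.grab_frame('scene'); w,_=viewer.grab_frame('wrist')
cv2.imwrite('pics/sc4.png',cv2.hconcat([cv2.resize(p[150:250,200:310,::-1],(480,450)),cv2.resize(w[0:300,150:362,::-1],(310,450))]))"
```

```text
{'clock': np.float64(4.85), 'position': array([ 0.6122, -0.3254,  0.0577]), 'tool_rot': array([-3.1412e+00,  6.0000e-04,  2.1590e-01]), 'force': array([-1.17063e+01,  6.00000e-04,  1.53427e+01]), 'grip_width': np.float64(0.0)}
```

View pics/sc4.png

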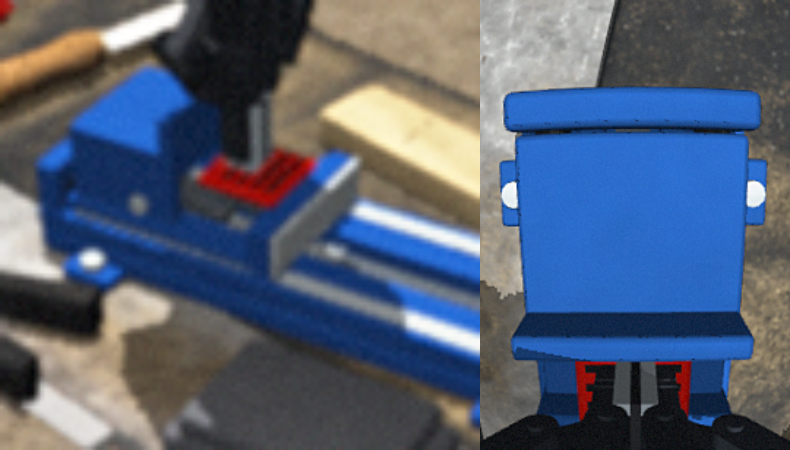

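The jaw is almost at, or already on, the end stop (right half, gap at about (630,130)). I'll push a bit further to be sure it is seated.

>>> {"name": "play_rows", "arguments": {"motion": [[0.1,0,0,0,0,0,-1],[0.2,0,0,0,0,0,-1],[0.3,0,0,0,0,0,-1],[0.4,0,0,0,0,0,-1],[0.4,0,0,0,0,0,-1]]}}

```text
clock: 5.45
position: [0.6151, -0.3255, 0.0579]
tool_rot: [3.141, 0.002, 0.215]
force: [-10.2, 1.3, 15.4]
grip_width: 0.0005
finger_force: 7.8
```

>>> {"name": "play_rows", "arguments": {"motion": [[0.15,0,0,0,0,0,-1],[0.3,0,0,0,0,0,-1],[0.45,0,0,0,0,0,-1],[0.6,0,0,0,0,0,-1],[0.6,0,0,0,0,0,-1]]}}

```text
clock: 5.95
position: [0.6206, -0.3249, 0.0581]
tool_rot: [3.141, 0.003, 0.215]
force: [-13.8, -2.1, 20.6]
grip_width: -0.0
finger_force: 9.8
```

```bash
cat > jaw.py <<'E'
from h import *
from workcell import viewer
import sys
n=sys.argv[1]; p,d=viewer.grab_frame(n); z1=dict(viewer.camera_info(n),p=p,d=d)
def ext(z):
    h=cv2.cvtColor(z['p'],cv2.COLOR_RGB2HSV); P=pts(z,(h[...,0]>100)&(h[...,0]<130)&(h[...,1]>100))
    a=.2164; u=np.array([np.cos(a),np.sin(a)]); q=P[:,:2]-[.5616,-.3352]; s=q@u; t=q@[-u[1],u[0]]; k=abs(t)<.05
    f=lambda m:np.percentile(s[m&k],[2,98]).round(4)
    print("plate",f((P[:,2]>.08)&(P[:,2]<.096)),"hood",f((P[:,2]>.066)&(P[:,2]<.077)),"stop top",f((P[:,2]>.046)&(P[:,2]<.054)&(s>.125)))
ext(np.load(n+".npz")); ext(z1)
cv2.imwrite(f"pics/j{n}.png",cv2.resize(p[110:290,210:370,::-1],None,fx=3.3,fy=3.3,interpolation=cv2.INTER_CUBIC))
E
python3 jaw.py scene
```

```text
plate [-0.0418 -0.0343] hood [-0.0412  0.0188] stop top [0.137  0.1501]
plate [0.0663 0.0805] hood [0.0711 0.1335] stop top [0.1265 0.1499]
```

The hood has moved 115 mm and its rear is at the stop face. I'll lift straight up.

>>> {"name": "play_rows", "arguments": {"motion": [[0.1,0,-0.4,0,0,0,-1],[0.1,0,-1,0,0,0,-1],[0.1,0,-2,0,0,0,-1],[0.1,0,-3.5,0,0,0,-1],[0.1,0,-5.5,0,0,0,-1]]}}

```text
clock: 6.5
position: [0.6229, -0.3229, 0.1131]
tool_rot: [-3.141, 0.001, 0.216]
force: [0.9, 0.1, 0.4]
grip_width: 0.0
finger_force: 0.0
```

>>> {"name": "play_rows", "arguments": {"motion": [[-1,0,-2.5,0,0,0,-1],[-4,0,-4,0,0,0,-1],[-8,0,-5,0,0,0,-1],[-12,0,-5,0,0,0,-1],[-15,0,-5,0,0,0,-1]]}}

```text
clock: 7.0
position: [0.4745, -0.3561, 0.1638]
tool_rot: [3.14, -0.0, 0.215]
force: [0.0, -1.6, 0.0]
grip_width: -0.0002
finger_force: 0.0
```

```bash
python3 jaw.py scene; python3 jaw.py top; python3 st.py
```

```text
plate [-0.0418 -0.0343] hood [-0.0412  0.0188] stop top [0.137  0.1501]
plate [0.0722 0.0802] hood [0.0728 0.1336] stop top [0.1273 0.1506]
plate [-0.0412 -0.0333] hood [-0.0308  0.0189] stop top [0.1372 0.1504]
plate [0.073  0.0809] hood [0.0736 0.134 ] stop top [0.1372 0.1505]
{'clock': np.float64(7.1), 'position': array([ 0.4728, -0.3574,  0.1638]), 'tool_rot': array([3.1404e+00, 1.1000e-03, 2.1160e-01]), 'force': array([ 0.9504, -0.9339, -0.041 ]), 'grip_width': np.float64(0.0001)}
```

View pics/jscene.png

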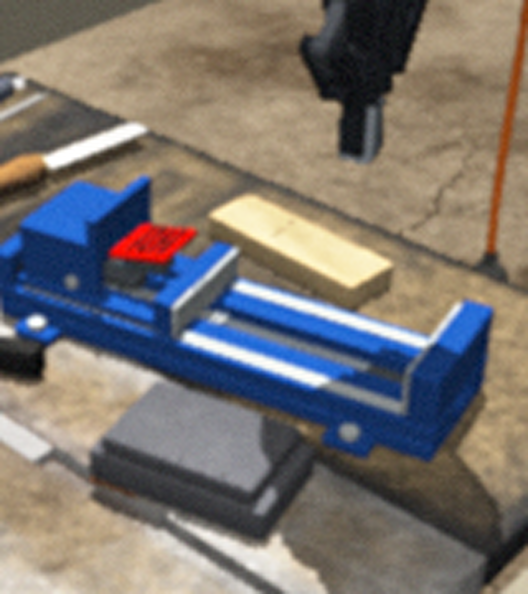

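```bash
python3 - <<'E'
from h import *
from workcell import viewer
def f(z):
    P=pts(z,z['d']>0); a=.2164; u=np.array([np.cos(a),np.sin(a)]); q=P[:,:2]-[.5616,-.3352]; s=q@u; t=q@[-u[1],u[0]]; k=abs(t)<.03
    m=k&(P[:,2]>.045)&(P[:,2]<.056)&(s>-.145)&(s<.1); print("jaw face",np.sort(s[m])[[0,5,20]], "fixed inner",np.sort(s[k&(P[:,2]>.057)&(s<-.14)&(s>-.2)])[[-20,-5,-1]])
    m=k&(s<.2)&(s>.05); print("stop",np.sort(s[k&(P[:,2]>.046)&(P[:,2]<.055)&(s>.125)&(s<.2)])[[0,5,20]],"rear",np.sort(s[k&(P[:,2]>.065)&(s<.16)&(s>-.05)])[[-20,-5,-1]])
for n in ("top","scene"):
    p,d=viewer.grab_frame(n); f(np.load(n+".npz")); f(dict(viewer.camera_info(n),p=p,d=d))
w,_=viewer.grab_frame("wrist"); cv2.imwrite("pics/w5.png",cv2.resize(w[0:200,150:362,::-1],None,fx=3.5,fy=2.9))
E
```

```text
jaw face [-0.14421078 -0.10479315 -0.10353016] fixed inner [-0.14737231 -0.14594306 -0.14556292]
stop [0.13668695 0.13725958 0.13812071] rear [0.01906295 0.02046855 0.02113503]
jaw face [0.00942863 0.01281572 0.02057015] fixed inner [-0.14029492 -0.14003237 -0.14000766]
stop [0.14046947 0.1416273  0.14273645] rear [0.13321678 0.13436204 0.13589172]
jaw face [-0.10565697 -0.10509116 -0.1043939 ] fixed inner [-0.14931557 -0.14637778 -0.14569728]
stop [0.13691698 0.1374019  0.13834248] rear [0.01741522 0.01968631 0.02122442]
jaw face [0.00871968 0.00930212 0.01013628] fixed inner [-0.14947998 -0.14653034 -0.14550056]Traceback (most recent call last):
  File "<stdin>", line 8, in <module>
  File "<stdin>", line 6, in f
IndexError: index 20 is out of bounds for axis 0 with size 9
```

```bash
python3 -c "
from workcell import bot
print(bot.job_done())"
```

```text
the job is handed in; nothing more can be done
None
```

I pressed the lever and held it down while I pushed the jaw to the end stop, where the opening now measures about 155 mm. I then let go, moved the arm clear and handed the job in at about 7 s; the arm never touched the offcut, sanding block or spring clamp.

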